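Lay the carved ornaments on their backing plaques

ROBOT

A 6-joint arm with a two-finger parallel gripper is mounted at the origin on the work surface. World frame = base frame: x ahead of the robot, y to its left, z up, the work surface at z = 0. Lengths are in m, angles in rad, forces in N, time in s.
With the tool pointing down it reaches from about 0.275 to 0.825 m from the base axis. Payload 4.9 kg.
Tool frame: the origin (TCP) lies midway between the tips of the shut fingers; the grasp point (between the pads) lies 19 mm behind it; z points along the fingers, y is the line along which they close (so a half turn about z gives the same grasp; the last joint's range is limited). The gripper opens to 85 mm and grips with 20 to 120 N. Pads are 22 mm wide; open, the fingers measure 114 mm over their backs; the gripper's body (76 mm by 85 mm) begins 54 mm behind the grasp point. The pads swing forward as they close: fully open they stand 13 mm farther back than shut.
Start: joints at [1.013, 0.326, -0.193, 1.052, 0, 1.437], TCP at [0.226, 0.501, 0.231] pointing down, gripper open.
Joint ranges: [-2.65, 2.65], [-0.97, 1.79], [-1.3, 1.35], [-1.93, 2.1], [-1.47, 1.37], [-3.14, 3.14]. Speed limits (rad/s): [2.57, 2.57, 3.14, 3.14, 3.14, 3.14].

INTERFACE

Orientations are given as a unit quaternion [w, x, y, z].
In Python, from station import bot gives the robot as it stands.
- The arm moves only by the tool play_rows, never from a script. Its argument "steps" is a list that holds one entry, the list of rows, each a list of 7 numbers: the shift along the world's x, y, z normalised to -1 to 1, where 1 is 0.2 m, then the turn, a rotation vector about the world's x, y, z normalised to -1 to 1, where 1 is pi/2 rad, then the gripper command: -1 is shut, 1 is fully open, values between are in proportion. A call has 1 to 20 rows; each row is the pose to reach, as a shift and turn from the pose commanded when the call began; what a row does not reach only later rows make up. A row lasts 1/8 s, in which the tool goes at most 62.5 mm and 10.7 degrees, less where a joint would pass 70% of its speed; a pose out of reach is approached as far as the arm can. A call with a number of a shift or a turn outside -1 to 1 is refused whole. A call with a gripper value outside its range is refused whole. The fingers move at their own pace and stop on an object; "newtons" is the grip in N (left out, the last holds). Time passes only in rows, so rows that repeat a pose let the fingers close. It gives the time, the measured TCP pose, the force, the opening and the grip force at its end, in the units of the state.
- bot.sense(): the state, without advancing time (a new reading comes with each control period).
- bot.capture(name): name is "scene" or "top" or "wrist"; returns a dict with "pixels" (384x512x3 uint8, red, green, blue), "fx", "fy", "cx", "cy" (pixels), "dist" ([k1, k2, p1, p2, k3] as OpenCV has them; the pictures are not rectified), "R" (3x3) and "t" (3): a world point X has camera coordinates R X + t. Camera axes: x right, y down, z forward; pixel columns grow to the right and rows downward; lengths in m; the calibration is good to about 2 mm. A picture is of the moment at which its call begins. There is no depth.
- bot.close_job(): hands the job in; it is judged then, once.
The state is a dict: "time": time; "joint_pos": joint angles; "dq": joint speeds; "effort": joint torques, N m; "tcp_pos": TCP position; "ee_rot": TCP orientation; "ft_force": force on the tool from outside, world axes, zero at the start; "ft_torque": the same for the moment, N m; "width": opening from 0.0 (shut) to 1.0 (fully open); "grip_force": force on a finger pad.
Only numpy, scipy, OpenCV 4.12 (cv2) and the standard library are available. Lean on these libraries where they do the work, as an engineer would, in place of code of your own. Each camera call takes 0.05 s, during which the arm holds its last target. There are 200 camera calls.

TASK

Lay each of the four carved ornaments, relief up, on the backing plaque whose dark silhouette has its shape and size, centred on the silhouette, with the square and the oblong one turned to line up with theirs. Set them down rather than dropping them, let go of each, and leave the mallet and the wax tin where they are.

Things in the scene. Friction and masses are not known exactly. Their poses are not given: they have to be found in the camera images.
- rosette_large: Large round carved rosette of pale wood, 58 mm in diameter, about 40 g. Loose, 24 mm thick with plain vertical sides (carved relief on top adds about 4 mm to look at only); starts lying flat on the bench, relief up, at any yaw. Origin: centre of its underside; z up out of the relief.
- rosette_small: Small round carved rosette of pale wood, 38 mm in diameter, about 20 g. Loose, 24 mm thick with plain vertical sides (carved relief on top adds about 4 mm to look at only); starts lying flat on the bench, relief up, at any yaw. Origin: centre of its underside; z up out of the relief.
- boss_square: Square carved block of pale wood, 44 x 44 mm, about 28 g. Loose, 24 mm thick with plain vertical sides (carved relief on top adds about 4 mm to look at only); starts lying flat on the bench, relief up, at any yaw. Origin: centre of its underside; z up out of the relief. x and y run along its edges.
- bar_oblong: Oblong carved block of pale wood, 84 mm along its x, 30 mm along its y, about 36 g. Loose, 24 mm thick with plain vertical sides (carved relief on top adds about 4 mm to look at only); starts lying flat on the bench, relief up, at any yaw. Origin: centre of its underside; z up out of the relief.
- plaque_large_round: Square backing plaque of pale plywood, 96 x 96 mm, 10 mm thick, fixed to the bench (its place and yaw vary); on its flat top, in the centre, is a dark stained silhouette (flat, no recess) of a large disc, 62 mm in diameter. Origin: centre of the underside, so the top is at z = 10 mm in its frame; x and y run along its edges, z up.
- plaque_small_round: Square backing plaque of pale plywood, 96 x 96 mm, 10 mm thick, fixed to the bench (its place and yaw vary); on its flat top, in the centre, is a dark stained silhouette (flat, no recess) of a small disc, 42 mm in diameter. Origin: centre of the underside, so the top is at z = 10 mm in its frame; x and y run along its edges, z up.
- plaque_square: Square backing plaque of pale plywood, 96 x 96 mm, 10 mm thick, fixed to the bench (its place and yaw vary); on its flat top, in the centre, is a dark stained silhouette (flat, no recess) of a square, 48 x 48 mm, its sides parallel to the edges. Origin: centre of the underside, so the top is at z = 10 mm in its frame; x and y run along its edges, z up.
- plaque_oblong: Square backing plaque of pale plywood, 96 x 96 mm, 10 mm thick, fixed to the bench (its place and yaw vary); on its flat top, in the centre, is a dark stained silhouette (flat, no recess) of an oblong, 88 mm along x and 34 mm along y. Origin: centre of the underside, so the top is at z = 10 mm in its frame; x and y run along its edges, z up.
- mallet: Bystander: joiner's mallet lying on the bench at the robot's left, dark head 70 x 120 x 60 mm high, pale round handle of 28 mm diameter reaching 195 mm out along its x at 30 mm height. Origin: centre of the head's underside.
- wax_tin: Bystander: closed bare aluminium tin, 72 mm in diameter, 50 mm high, standing at the robot's right. Origin: centre of its underside.
Not all that is in view belongs to the job. What is shaped like the rosette_large but blue or purple is not meant. What is shaped like the bar_oblong but red is not meant.

How it is judged:
At the end, for the whole second after the job is handed in: Each ornament lies flat on top of the plaque with its own silhouette, relief up (within 0.1 rad of level), its centre within 10 mm of the centre of the plaque; the oblong and the square are within 0.2 rad of lined up with their silhouettes (any of the equivalent ways round); all are at rest (horizontal distance between rosette_large and plaque_large_round below 0.01 m and z of rosette_large in the frame of plaque_large_round between 0.007 and 0.014 m and angle between each of rosette_large, rosette_small, boss_square, bar_oblong's own z axis and vertical below 0.1 rad and linear speed of each of rosette_large, rosette_small, boss_square, bar_oblong below 0.02 m/s and angular speed of each of rosette_large, rosette_small, boss_square, bar_oblong below 0.2 rad/s and horizontal distance between rosette_small and plaque_small_round below 0.01 m and z of rosette_small in the frame of plaque_small_round between 0.007 and 0.014 m and horizontal distance between boss_square and plaque_square below 0.01 m and z of boss_square in the frame of plaque_square between 0.007 and 0.014 m and horizontal distance between bar_oblong and plaque_oblong below 0.01 m and z of bar_oblong in the frame of plaque_oblong between 0.007 and 0.014 m and angle between the x axis of bar_oblong and the x axis of plaque_oblong, either way round below 0.2 rad and (angle between the x axis of boss_square and the x axis of plaque_square, either way round below 0.2 rad or angle between the x axis of boss_square and the y axis of plaque_square, either way round below 0.2 rad)); the robot touches nothing.
It fails at once if an ornament is dropped or thrown: its underside over 50 mm above the bench with no finger touching it ((height (world z) of rosette_large above 0.05 m and contact force between the fingers and rosette_large below 0.01 N) or (height (world z) of rosette_small above 0.05 m and contact force between the fingers and rosette_small below 0.01 N) or (height (world z) of boss_square above 0.05 m and contact force between the fingers and boss_square below 0.01 N) or (height (world z) of bar_oblong above 0.05 m and contact force between the fingers and bar_oblong below 0.01 N)).
It fails at once if the mallet or the wax tin is moved by more than 30 mm (distance of any of mallet, wax_tin from where it was at the start of the episode above 0.03 m).
It also fails if it takes over 96 s, if anything falls off the work surface, if the arm or the gripper's body presses on something with over 40 N, if the wrist force passes 120 N, or if a joint passes its speed limit or range.

## Working session

There is one attempt and no reset: what is moved stays moved. The work goes in short steps, Python scripts to look and compute and a tool call to move; the robot and the scene stay as the last step left them, time stands still between calls to the robot, and variables do not carry over. Pictures are saved under pics/ and viewed, at most 14 in all, crops included, and the job is handed in when it is done.

Besides the shell and the picture viewer there is one more tool, called after "Call:" as a command line: name --argument value ..., lists and objects as JSON in quotes. play_rows: Moves the arm, as the interface text tells. Its arguments: {"type":"object","properties":{"steps":{"type":"array"},"newtons":{"type":"number"}},"required":["steps"]}

```bash
mkdir -p pics; ls
python3 - <<'E'
from station import bot
import cv2,pickle
d={}
for n in("scene","top"):
    c=bot.capture(n);d[n]=c
    cv2.imwrite(f"pics/{n}0.png",cv2.cvtColor(c["pixels"],cv2.COLOR_RGB2BGR))
pickle.dump(d,open("cap0.pkl","wb"))
s=bot.sense();print(s["time"],s["tcp_pos"],s["ee_rot"],s["width"])
print(d["top"]["R"],d["top"]["t"],d["top"]["fx"],d["top"]["dist"])
E
```

```text
pics
0.1 [0.22585216 0.50089779 0.230565  ] [-2.86471711e-04  2.10305867e-01  9.77635309e-01 -7.50192237e-04] 0.9968299387629002
[[-5.61393119e-03 -9.99984231e-01 -1.43720070e-04]
 [-9.90993404e-01  5.58268573e-03 -1.33794272e-01]
 [ 1.33792965e-01 -6.08686196e-04 -9.91009118e-01]] [-0.02081957  0.51255677  1.08216661] 387.9321807476178 [0.03002817 0.         0.         0.         0.        ]
```

View pics/top0.png

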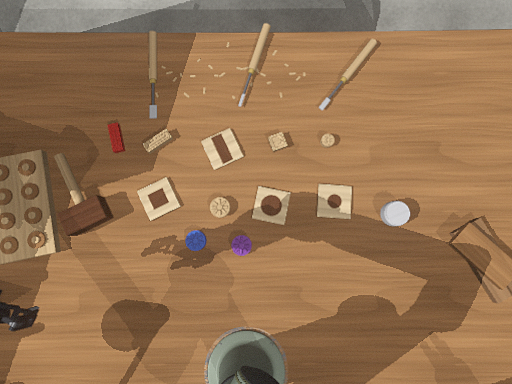

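View pics/scene0.png

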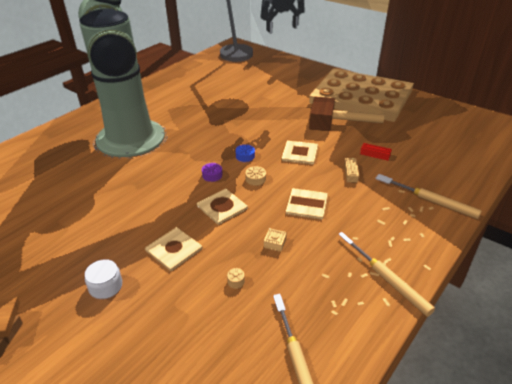

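The top view shows the ornaments and their decoys:
- **Large rosette:** pale disc at (220,207). The blue disc (196,240) and purple disc (242,245) are decoys.
- **Oblong bar:** pale bar at (158,140). The red bar (116,138) is a decoy.
- **Other ornaments:** square boss (279,142), small rosette (328,140).
- **Plaques:** square (159,199), oblong (222,148), large round (271,205), small round (334,201).
- **Bystanders:** mallet (85,210), tin (396,213).

Next I'll measure these and confirm with one enlarged crop.

```bash
cat > h.py <<'E'
import numpy as np, cv2
def ray(c,px,z):
    K=np.array([[c["fx"],0,c["cx"]],[0,c["fy"],c["cy"]],[0,0,1.]])
    u=cv2.undistortPoints(np.float64(px).reshape(-1,1,2),K,np.float64(c["dist"])).reshape(-1,2)
    d=np.c_[u,np.ones(len(u))]@c["R"]; o=-c["R"].T@c["t"]
    return (o+d*((z-o[2])/d[:,2])[:,None])[:,:2]
def rect(p):
    (x,y),(w,h),a=cv2.minAreaRect((np.float32(p)*1000))
    if w<h: w,h,a=h,w,a+90
    return np.round([x,y,w,h,(a+90)%180-90],1)
def contour(mask,pt):
    cs,_=cv2.findContours(mask.astype(np.uint8),cv2.RETR_EXTERNAL,cv2.CHAIN_APPROX_NONE)
    return max(cs,key=lambda k:cv2.pointPolygonTest(k,pt,True))[:,0,:]
E
python3 - <<'E'
import pickle
from h import *
d=pickle.load(open("cap0.pkl","rb"));c=d["top"];im=c["pixels"]
print("cam",-c["R"].T@c["t"])
S=4;x0,y0,x1,y1=90,100,290,250
hs=cv2.cvtColor(im,cv2.COLOR_RGB2HSV)
for n,p in dict(rl=(220,207),rs=(328,140),sq=(279,142),bar=(158,140),bench=(190,180),pl=(205,148),psq=(159,199),pob=(222,148),plr=(271,205),psr=(334,201)).items(): print(n,hs[p[1]-2:p[1]+3,p[0]-2:p[0]+3].reshape(-1,3).mean(0).round())
big=cv2.resize(im,None,fx=S,fy=S,interpolation=cv2.INTER_CUBIC)
hb=cv2.cvtColor(big,cv2.COLOR_RGB2HSV)
pale=(hb[...,1]<135)&(hb[...,2]>125)
pale=cv2.morphologyEx(pale.astype(np.uint8),cv2.MORPH_CLOSE,np.ones((9,9)))
dark=(hb[...,2]<125)
out=cv2.cvtColor(big,cv2.COLOR_RGB2BGR)
for n,p,m,z in [("rl",(220,207),pale,.013),("rs",(328,140),pale,.013),("sq",(279,142),pale,.013),("bar",(158,140),pale,.013),
  ("Psq",(159,199),dark,.01),("Pob",(222,148),dark,.01),("Plr",(271,205),dark,.01),("Psr",(334,201),dark,.01),
  ("PsqO",(159,199),pale,.01),("PobO",(222,148),pale,.01),("PlrO",(271,205),pale,.01),("PsrO",(334,201),pale,.01)]:
    k=contour(m,(p[0]*S,p[1]*S)); cv2.drawContours(out,[k.reshape(-1,1,2)],-1,(0,255,0),1)
    print(n,rect(ray(c,(k+.5)/S-.5,z)))
cv2.imwrite("pics/crop.png",cv2.resize(out[400:1010,400:1470],(800,456),interpolation=cv2.INTER_AREA))
E
```

```text
cam [ 0.36303722 -0.02302198  1.14101115]
rl [ 18.  88. 199.]
rs [ 18.  89. 198.]
sq [ 18.  86. 206.]
bar [ 17.  90. 191.]
bench [ 15. 126. 173.]
pl [ 18.  75. 211.]
psq [ 12. 132. 120.]
pob [ 12. 132. 122.]
plr [ 11. 132. 111.]
psr [ 12. 135. 112.]
rl [ 533.7  -34.1 1564.7 1128.1   89.5]
rs [ 533.7  -34.1 1564.7 1128.1   89.5]
sq [ 533.7  -34.1 1564.7 1128.1   89.5]
bar [ 533.7  -34.1 1564.7 1128.1   89.5]
Psq [478.8 254.   45.9  43.8 -63.1]
Pob [627.4  68.3  83.9  30.1  25.5]
Plr [455.9 -76.9  58.9  58.1 -15.1]
Psr [ 467.5 -260.6   38.5   37.   -33.9]
PsqO [ 534.2  -34.1 1568.9 1131.1   89.5]
PobO [ 534.2  -34.1 1568.9 1131.1   89.5]
PlrO [ 534.2  -34.1 1568.9 1131.1   89.5]
PsrO [ 534.2  -34.1 1568.9 1131.1   89.5]
```

View pics/crop.png

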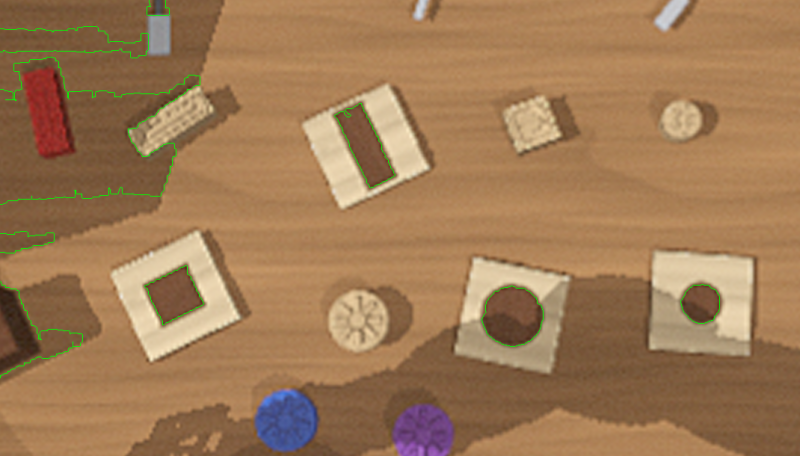

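The crop confirms it: the pale large rosette is at crop (358,320), with blue and purple beside it, and the pale bar is at (172,122), with red to its left. The silhouette contours are clean. The pale mask was too loose, so I'll tighten it.

Run:
```python
import pickle
from h import *
d=pickle.load(open("cap0.pkl","rb"));c=d["top"];im=c["pixels"]
S=4
big=cv2.resize(im,None,fx=S,fy=S,interpolation=cv2.INTER_CUBIC)
hb=cv2.cvtColor(cv2.GaussianBlur(big,(0,0),2),cv2.COLOR_RGB2HSV)
for T in (102,108,112):
  pale=((hb[...,1]<T)&(hb[...,2]>110)).astype(np.uint8)
  pale=cv2.morphologyEx(pale,cv2.MORPH_CLOSE,np.ones((13,13)))
  for n,p,z in [("rl",(220,207),.013),("rs",(328,140),.013),("sq",(279,142),.013),("bar",(158,140),.013),
  ("PsqO",(159,199),.01),("PobO",(222,148),.01),("PlrO",(271,205),.01),("PsrO",(334,201),.01)]:
    k=contour(pale,(p[0]*S,p[1]*S));print(T,n,rect(ray(c,(k+.5)/S-.5,z)))
```

```text
102 rl [451.9  73.8  58.4  57.7  24.3]
102 rs [ 648.6 -245.8   40.4   38.3  -19.5]
102 sq [647.4 -96.8  48.5  48.   19.7]
102 bar [651.  260.4  85.2  36.8 -56.2]
102 PsqO [478.1 253.7 100.8  99.3  26.3]
102 PobO [626.7  68.6 100.5 100.1  25. ]
102 PlrO [457.  -76.1  99.1  99.  -12.2]
102 PsrO [ 468.2 -261.1  100.1   99.1   85.6]
108 rl [452.   73.5  59.5  59.   63.3]
108 rs [ 648.7 -245.7   43.1   38.7  -27.3]
108 sq [647.5 -96.8  49.5  49.   20. ]
108 bar [650.4 260.3  86.1  38.7 -56.1]
108 PsqO [478.1 253.7 101.5  99.9  26.3]
108 PobO [626.7  68.6 101.  100.8  24.9]
108 PlrO [457.  -76.2 100.   99.8 -12.1]
108 PsrO [ 468.3 -260.9  100.6  100.1   85.5]
112 rl [ 4.515e+02  7.390e+01  6.050e+01  5.970e+01 -3.000e-01]
112 rs [ 648.4 -245.7   44.1   39.7  -27.3]
112 sq [647.3 -96.8  50.1  49.9  19.6]
112 bar [650.3 260.   86.5  39.6 -55.9]
112 PsqO [478.1 253.6 102.3 100.5  26.6]
112 PobO [626.8  68.6 101.7 101.3  25.2]
112 PlrO [456.9 -76.1 100.6 100.2 -12.1]
112 PsrO [ 468.2 -260.8  100.7  100.4   85.5]
```

Call:
play_rows --steps '[[[0.4,-0.16,0,0,0,-0.12,1],[0.7,-0.3,0,0,0,-0.23,1],[1,-0.4,0,0,0,-0.352,1],[1,-0.4,0,0,0,-0.352,1],[1,-0.4,0,0,0,-0.352,1]]]' --newtons 40

```text
time: 0.72
tcp_pos: [0.4279, 0.4201, 0.2304]
ee_rot: [-0.0, 0.471, 0.882, -0.0]
ft_force: [-0.3, 0.6, -0.6]
width: 0.998
grip_force: 0.0
```

Call:
play_rows --steps '[[[0.3,-0.25,0,0,0,0,1],[0.6,-0.5,-0.15,0,0,0,1],[0.9,-0.7,-0.35,0,0,0,1],[1,-0.8,-0.6,0,0,0,1],[1,-0.8,-0.6,0,0,0,1],[1,-0.8,-0.6,0,0,0,1]]]'

```text
time: 1.48
tcp_pos: [0.6244, 0.2599, 0.1075]
ee_rot: [-0.002, 0.47, 0.883, -0.002]
ft_force: [-0.4, -0.1, 0.2]
width: 0.993
grip_force: 0.0
```

```bash
cat >> h.py <<'E'
def st():
    from station import bot
    s=bot.sense();q=s["ee_rot"];p=s["tcp_pos"]
    y=np.degrees(np.arctan2(1-2*(q[1]**2+q[3]**2),2*(q[1]*q[2]-q[0]*q[3])))
    print("t",round(s["time"],2),"tcp",np.round(p*1000,1),"close-yaw",round(y,1),"w",round(s["width"]*85,1),"grip",s["grip_force"],"F",np.round(s["ft_force"],1))
    return p,y
def snap(name,n):
    from station import bot
    c=bot.capture(n);cv2.imwrite(f"pics/{name}.png",cv2.cvtColor(c["pixels"],cv2.COLOR_RGB2BGR));return c
E
python3 -c "
from h import *
st();snap('w1','wrist')"
```

```text
t 1.48 tcp [624.4 259.9 107.5] close-yaw 33.9 w 84.4 grip 0.0 F [-0.4 -0.1  0.2]
```

View pics/w1.png

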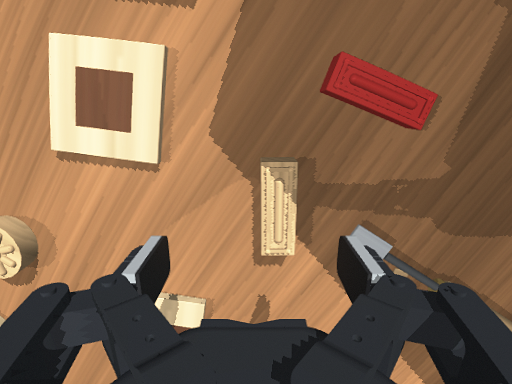

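The wrist view shows the pale bar at (279,208), lined up with the fingers, and the red one at (380,90) well clear. I'll cast the bar centre from here as a check.

```bash
python3 -c "
from h import *
from station import bot
c=bot.capture('wrist');p,y=st()
k=np.array([[261,162],[297,162],[295,256],[262,254]])
r=ray(c,k,.026);print(r.mean(0),rect(r)); b=np.array([.651,.2603]);print('top est',b)
print(ray(c,[[50,34],[165,45],[158,163],[51,150]],.01).mean(0))
"
```

```text
t 1.57 tcp [625.  262.3 111.1] close-yaw 34.1 w 84.8 grip 0.0 F [1.1 0.3 0.1]
[0.64948711 0.26270735] [649.9 262.3  84.6  29.2 -54.9]
top est [0.651  0.2603]
[0.47849546 0.2571139 ]
```

Call:
play_rows --steps '[[[0.06,0,0,0,0,0,1],[0.123,0,-0.1,0,0,0,1],[0.123,0,-0.25,0,0,0,1],[0.123,0,-0.4,0,0,0,1],[0.123,0,-0.48,0,0,0,1],[0.123,0,-0.533,0,0,0,1],[0.123,0,-0.533,0,0,0,1],[0.123,0,-0.533,0,0,0,-1],[0.123,0,-0.533,0,0,0,-1],[0.123,0,-0.533,0,0,0,-1],[0.123,0,-0.533,0,0,0,-1],[0.123,0,-0.533,0,0,0,-1],[0.123,0,-0.533,0,0,0,-1]]]'

```text
time: 3.2
tcp_pos: [0.6514, 0.2615, 0.0055]
ee_rot: [0.001, 0.469, 0.883, 0.0]
ft_force: [-0.7, -0.2, 5.9]
width: 0.343
grip_force: 42.0
```

```bash
python3 -c "
from h import *
st()"
```

```text
t 3.2 tcp [651.4 261.5   5.5] close-yaw 34.0 w 29.2 grip 42.03213572502136 F [-0.7 -0.2  5.9]
```

Call:
play_rows --steps '[[[0,0,0.1,0,0,0,-1],[0,0,0.25,0,0,0,-1],[0,-0.1,0.3,0,0,0.1,-1],[-0.03,-0.25,0.3,0,0,0.2,-1],[-0.05,-0.4,0.3,0,0,0.3,-1],[-0.08,-0.55,0.3,0,0,0.4,-1],[-0.1,-0.7,0.3,0,0,0.5,-1],[-0.118,-0.83,0.3,0,0,0.6,-1],[-0.118,-0.93,0.3,0,0,0.7,-1],[-0.118,-0.963,0.3,0,0,0.8,-1],[-0.118,-0.963,0.3,0,0,0.9,-1],[-0.118,-0.963,0.3,0,0,0.9,-1],[-0.118,-0.963,0.3,0,0,0.9,-1]]]'

```text
time: 4.82
tcp_pos: [0.6272, 0.0689, 0.0651]
ee_rot: [0.0, -0.216, 0.976, -0.0]
ft_force: [0.2, -0.4, -0.7]
width: 0.34
grip_force: 41.4
```

```bash
python3 -c "
from h import *
st();snap('w2','wrist')"
```

```text
t 4.83 tcp [627.2  68.9  65.1] close-yaw 114.9 w 28.9 grip 41.392770409584045 F [ 0.2 -0.4 -0.7]
```

View pics/w2.png

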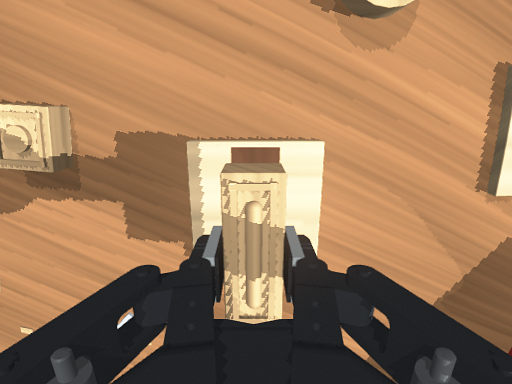

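The bar is held square, centred over the oblong silhouette (its edge shows at (255,155)). I'll set it down and let go.

Call:
play_rows --steps '[[[0,0,-0.1,0,0,0,-1],[0,0,-0.18,0,0,0,-1],[0,0,-0.22,0,0,0,-1],[0,0,-0.24,0,0,0,-1],[0,0,-0.245,0,0,0,-1],[0,0,-0.245,0,0,0,-1],[0,0,-0.245,0,0,0,0],[0,0,-0.245,0,0,0,1],[0,0,-0.245,0,0,0,1],[0,0,-0.245,0,0,0,1],[0,0,-0.1,0,0,0,1],[0,0,0.1,0,0,0,1],[0,0,0.2,0,0,0,1],[0,0,0.2,0,0,0,1]]]'

```text
time: 6.62
tcp_pos: [0.6287, 0.0688, 0.1066]
ee_rot: [0.002, -0.217, 0.976, -0.0]
ft_force: [0.5, -0.7, -0.7]
width: 1.001
grip_force: 0.0
```

```bash
python3 -c "
from h import *
st()"
```

```text
t 6.62 tcp [628.7  68.8 106.6] close-yaw 115.0 w 85.1 grip 0.0 F [ 0.5 -0.7 -0.7]
```

Call:
play_rows --steps '[[[-0.3,0.01,0,0,0,0,1],[-0.6,0.02,0,0,0,0,1],[-0.8,0.027,0,0,0,0,1],[-0.875,0.027,0,0,0,0,1],[-0.875,0.027,0,0,0,0,1],[-0.875,0.027,-0.2,0,0,0,1],[-0.875,0.027,-0.38,0,0,0,1],[-0.875,0.027,-0.47,0,0,0,1],[-0.875,0.027,-0.515,0,0,0,1],[-0.875,0.027,-0.515,0,0,0,1],[-0.875,0.027,-0.515,0,0,0,-1],[-0.875,0.027,-0.515,0,0,0,-1],[-0.875,0.027,-0.515,0,0,0,-1],[-0.875,0.027,-0.515,0,0,0,-1]]]'

```text
time: 8.38
tcp_pos: [0.4532, 0.0742, 0.0028]
ee_rot: [0.001, -0.217, 0.976, -0.0]
ft_force: [-0.7, 0.2, 6.2]
width: 0.668
grip_force: 42.1
```

```bash
python3 -c "
from h import *
st();snap('w3','wrist')"
```

```text
t 8.38 tcp [453.2  74.2   2.8] close-yaw 115.0 w 56.7 grip 42.132636308670044 F [-0.7  0.2  6.2]
```

View pics/w3.png

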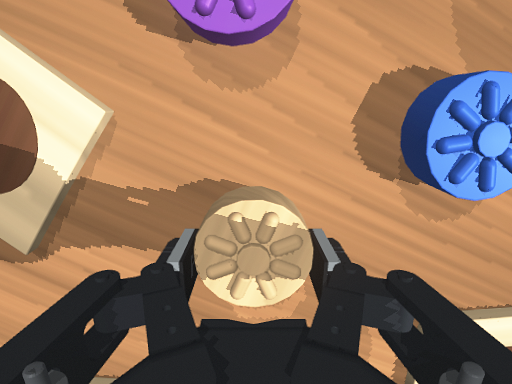

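The pale rosette at (253,252) is centred between the pads, and both decoys are clear. I'll carry it to the large-round plaque.

Call:
play_rows --steps '[[[0,0,0.1,0,0,0,-1],[0,0,0.25,0,0,0,-1],[0.01,-0.15,0.25,0,0,0,-1],[0.02,-0.35,0.25,0,0,0,-1],[0.02,-0.55,0.25,0,0,0,-1],[0.02,-0.7,0.25,0,0,0,-1],[0.02,-0.751,0.25,0,0,0,-1],[0.02,-0.751,0.25,0,0,0,-1],[0.02,-0.751,0.16,0,0,0,-1],[0.02,-0.751,0.1,0,0,0,-1],[0.02,-0.751,0.065,0,0,0,-1],[0.02,-0.751,0.055,0,0,0,-1],[0.02,-0.751,0.055,0,0,0,-1],[0.02,-0.751,0.055,0,0,0,0.5],[0.02,-0.751,0.055,0,0,0,1],[0.02,-0.751,0.055,0,0,0,1],[0.02,-0.751,0.2,0,0,0,1],[0.02,-0.751,0.4,0,0,0,1],[0.02,-0.751,0.515,0,0,0,1],[0.02,-0.751,0.515,0,0,0,1]]]'

```text
time: 10.92
tcp_pos: [0.4577, -0.0766, 0.1063]
ee_rot: [0.002, -0.217, 0.976, -0.001]
ft_force: [0.5, -0.1, -0.5]
width: 1.0
grip_force: 0.0
```

```bash
python3 -c "
from h import *
st()"
```

```text
t 10.93 tcp [457.7 -76.6 106.3] close-yaw 115.0 w 85.0 grip 0.0 F [ 0.5 -0.1 -0.5]
```

Call:
play_rows --steps '[[[0.3,-0.03,0,0,0,-0.056,1],[0.6,-0.06,0,0,0,-0.056,1],[0.85,-0.1,0,0,0,-0.056,1],[0.957,-0.101,0,0,0,-0.056,1],[0.957,-0.101,0,0,0,-0.056,1],[0.957,-0.101,-0.2,0,0,-0.056,1],[0.957,-0.101,-0.38,0,0,-0.056,1],[0.957,-0.101,-0.46,0,0,-0.056,1],[0.957,-0.101,-0.505,0,0,-0.056,1],[0.957,-0.101,-0.505,0,0,-0.056,1],[0.957,-0.101,-0.505,0,0,-0.056,-1],[0.957,-0.101,-0.505,0,0,-0.056,-1],[0.957,-0.101,-0.505,0,0,-0.056,-1],[0.957,-0.101,-0.505,0,0,-0.056,-1],[0.957,-0.101,-0.505,0,0,-0.056,-1]]]'

```text
time: 12.8
tcp_pos: [0.6485, -0.0964, 0.0049]
ee_rot: [0.001, -0.174, 0.985, -0.0]
ft_force: [-0.5, 1.3, 6.2]
width: 0.503
grip_force: 42.4
```

```bash
python3 -c "
from h import *
st();snap('w4','wrist')"
```

```text
t 12.8 tcp [648.5 -96.4   4.9] close-yaw 110.0 w 42.7 grip 42.43409514427185 F [-0.5  1.3  6.2]
```

View pics/w4.png

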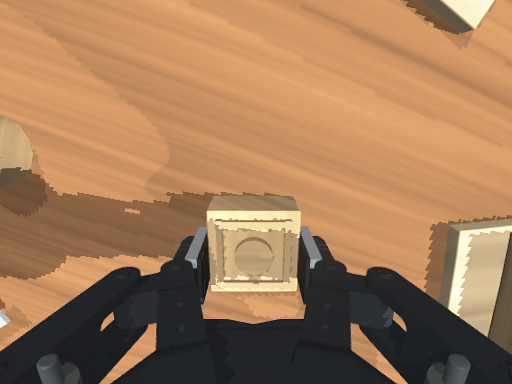

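Square boss held flat between the pads at (253,250). I'll carry it to the square plaque.

Call:
play_rows --steps '[[[0,0,0.1,0,0,0,-1],[0,0,0.3,0,0,0,-1],[-0.15,0.15,0.3,0,0,0.03,-1],[-0.3,0.35,0.3,0,0,0.072,-1],[-0.4,0.6,0.3,0,0,0.072,-1],[-0.5,0.85,0.3,0,0,0.072,-1],[-0.5,1,0.3,0,0,0.072,-1]]]'

```text
time: 13.72
tcp_pos: [0.5457, 0.1058, 0.0647]
ee_rot: [-0.0, -0.23, 0.973, 0.0]
ft_force: [0.8, -0.2, 0.4]
width: 0.501
grip_force: 41.8
```

Call:
play_rows --steps '[[[-0.1,0.2,0,0,0,0,-1],[-0.2,0.4,0,0,0,0,-1],[-0.3,0.6,0,0,0,0,-1],[-0.345,0.72,0,0,0,0,-1],[-0.345,0.756,0,0,0,0,-1],[-0.345,0.756,0,0,0,0,-1],[-0.345,0.756,-0.1,0,0,0,-1],[-0.345,0.756,-0.18,0,0,0,-1],[-0.345,0.756,-0.225,0,0,0,-1],[-0.345,0.756,-0.245,0,0,0,-1],[-0.345,0.756,-0.245,0,0,0,-1],[-0.345,0.756,-0.245,0,0,0,0.3],[-0.345,0.756,-0.245,0,0,0,1],[-0.345,0.756,-0.245,0,0,0,1],[-0.345,0.756,-0.1,0,0,0,1],[-0.345,0.756,0.1,0,0,0,1],[-0.345,0.756,0.2,0,0,0,1],[-0.345,0.756,0.2,0,0,0,1]]]'

```text
time: 15.98
tcp_pos: [0.4799, 0.2555, 0.1052]
ee_rot: [0.002, -0.229, 0.973, 0.0]
ft_force: [0.2, 0.8, 0.0]
width: 1.001
grip_force: 0.0
```

```bash
python3 -c "
from h import *
st()"
```

```text
t 15.97 tcp [479.9 255.5 105.2] close-yaw 116.5 w 85.1 grip 0.0 F [0.2 0.8 0. ]
```

Call:
play_rows --steps '[[[0.08,-0.3,0,0,0,0,1],[0.16,-0.6,0,0,0,0,1],[0.25,-0.9,0,0,0,0,1],[0.25,-1,0,0,0,0,1]]]'

```text
time: 16.48
tcp_pos: [0.529, 0.0517, 0.1023]
ee_rot: [-0.0, -0.227, 0.974, -0.0]
ft_force: [0.2, 0.7, -0.8]
width: 1.0
grip_force: 0.0
```

Call:
play_rows --steps '[[[0.15,-0.3,0,0,0,0,1],[0.3,-0.6,0,0,0,0,1],[0.45,-0.9,0,0,0,0,1],[0.5,-1,0,0,0,0,1]]]'

```text
time: 16.98
tcp_pos: [0.6289, -0.148, 0.1018]
ee_rot: [-0.001, -0.228, 0.974, 0.0]
ft_force: [0.6, 0.4, 0.3]
width: 1.001
grip_force: 0.0
```

Call:
play_rows --steps '[[[0.05,-0.25,0,0,0,0,1],[0.101,-0.45,0,0,0,0,1],[0.101,-0.502,0,0,0,0,1],[0.101,-0.502,0,0,0,0,1],[0.101,-0.502,-0.2,0,0,0,1],[0.101,-0.502,-0.38,0,0,0,1],[0.101,-0.502,-0.46,0,0,0,1],[0.101,-0.502,-0.495,0,0,0,1],[0.101,-0.502,-0.495,0,0,0,1],[0.101,-0.502,-0.495,0,0,0,-1],[0.101,-0.502,-0.495,0,0,0,-1],[0.101,-0.502,-0.495,0,0,0,-1],[0.101,-0.502,-0.495,0,0,0,-1],[0.101,-0.502,-0.495,0,0,0,-1],[0.101,-0.502,-0.495,0,0,0,-1]]]'

```text
time: 18.85
tcp_pos: [0.6495, -0.2458, 0.0058]
ee_rot: [0.001, -0.229, 0.973, -0.001]
ft_force: [-0.3, 0.6, 5.5]
width: 0.427
grip_force: 40.4
```

```bash
python3 -c "
from h import *
st();snap('w5','wrist')"
```

```text
t 18.85 tcp [ 649.5 -245.8    5.8] close-yaw 116.5 w 36.3 grip 40.37888288497925 F [-0.3  0.6  5.5]
```

View pics/w5.png

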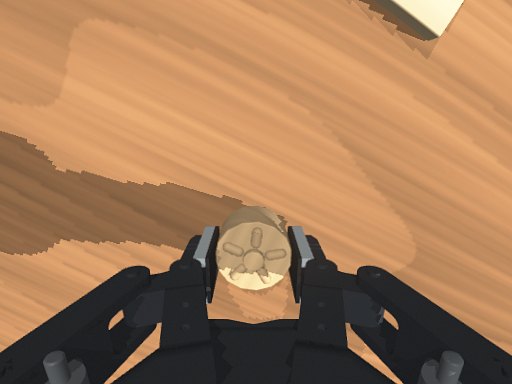

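The small rosette is gripped at (253,250). I'll carry it to the small-round plaque.

Call:
play_rows --steps '[[[0,0,0.1,0,0,0,-1],[0,0,0.25,0,0,0,-1],[-0.25,-0.02,0.25,0,0,0,-1],[-0.5,-0.05,0.25,0,0,0,-1],[-0.72,-0.075,0.25,0,0,0,-1],[-0.86,-0.075,0.25,0,0,0,-1],[-0.903,-0.075,0.25,0,0,0,-1],[-0.903,-0.075,0.25,0,0,0,-1],[-0.903,-0.075,0.16,0,0,0,-1],[-0.903,-0.075,0.1,0,0,0,-1],[-0.903,-0.075,0.065,0,0,0,-1],[-0.903,-0.075,0.055,0,0,0,-1],[-0.903,-0.075,0.055,0,0,0,-1],[-0.903,-0.075,0.055,0,0,0,0.3],[-0.903,-0.075,0.055,0,0,0,1],[-0.903,-0.075,0.055,0,0,0,1],[-0.903,-0.075,0.2,0,0,0,1],[-0.903,-0.075,0.4,0,0,0,1],[-0.903,-0.075,0.6,0,0,0,1],[-0.903,-0.075,0.6,0,0,0,1]]]'

```text
time: 21.4
tcp_pos: [0.4703, -0.262, 0.1279]
ee_rot: [0.002, -0.229, 0.973, -0.003]
ft_force: [0.4, -0.1, 0.3]
width: 1.004
grip_force: 0.0
```

Call:
play_rows --steps '[[[-0.25,-0.2,0.2,0,0,0,1],[-0.5,-0.4,0.4,0,0,0,1],[-0.7,-0.6,0.4,0,0,0,1],[-0.8,-0.7,0.4,0,0,0,1],[-0.8,-0.7,0.4,0,0,0,1]]]'

```text
time: 22.02
tcp_pos: [0.3061, -0.4022, 0.204]
ee_rot: [-0.0, -0.226, 0.974, 0.0]
ft_force: [0.7, -0.6, 0.4]
width: 1.001
grip_force: 0.0
```

```bash
python3 -c "
from h import *
st();c=snap('top9','top')
b=cv2.resize(c['pixels'][110:250,100:380],None,fx=2.8,fy=2.8,interpolation=2);cv2.imwrite('pics/c9.png',b[...,::-1])
S=4;big=cv2.resize(c['pixels'],None,fx=S,fy=S,interpolation=2)
hb=cv2.cvtColor(cv2.GaussianBlur(big,(0,0),1.5),cv2.COLOR_RGB2HSV)
m=cv2.morphologyEx(((hb[...,1]<108)&(hb[...,2]>110)).astype(np.uint8),cv2.MORPH_CLOSE,np.ones((5,5)))
for n,p in dict(Psq=(159,199),Pob=(222,148),Plr=(271,205),Psr=(334,201)).items():
    k=contour(m,(p[0]*S,p[1]*S));print(n,rect(ray(c,(k+.5)/S-.5,.01)))
"
```

```text
t 22.02 tcp [ 306.1 -402.2  204. ] close-yaw 116.2 w 85.1 grip 0.0 F [ 0.7 -0.6  0.4]
Psq [478.4 253.8 100.9  99.4  26.1]
Pob [626.8  68.6 101.  100.8 -65.1]
Plr [456.7 -76.3 100.1 100.1  78. ]
Psr [ 468.1 -260.7  100.7  100.4   85.3]
```

View pics/c9.png

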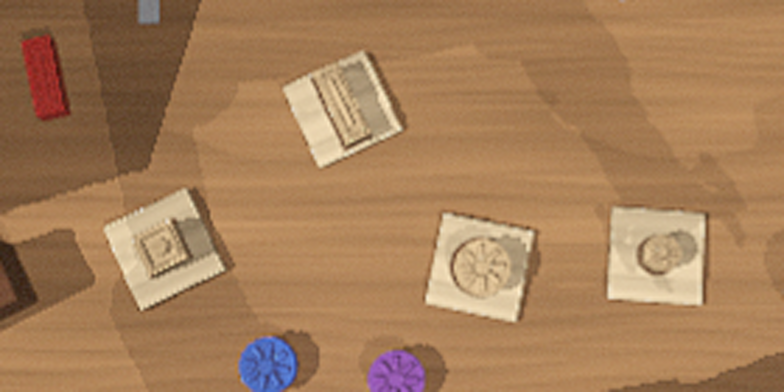

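The final picture shows all four ornaments relief up, centred and aligned on their plaques: bar (343,107), square (162,248), large rosette (482,266), small rosette (660,253). The arm is clear, so I'll hand it in.

```bash
python3 -c "
from station import bot
print(bot.close_job())"
```

```text
the job is handed in; nothing more can be done
None
```

I set all four ornaments down on their matching plaques, and the final top view showed them centred, lined up and relief up; the mallet and tin were not touched. I handed the job in at about 22 s, and the hand-in gave no verdict.

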